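# Set the optical cell in the photometer's light path and clamp it

## Robot

A 6-joint arm with a two-finger parallel gripper is mounted at the origin on the work surface. World frame = base frame: x ahead of the robot, y to its left, z up, the work surface at z = 0. Lengths are in m, angles in rad, forces in N, time in s.
With the tool pointing down it reaches from about 0.3 to 0.775 m from the base axis. Payload 14.6 kg.
Tool frame: the origin (TCP) lies at the very end of the fingers, on their centre line; the grasp point (between the pads) lies 19 mm behind it (bot.hold_point_z is the distance from the TCP to the grasp point, in m); z points along the fingers, y is the direction in which the jaws open and shut (so a half turn about z gives the same grasp; the last joint's range is limited). The gripper opens to 94 mm and grips with 3 to 60 N. Pads are 16 mm wide; open, the fingers measure 119 mm over their backs; the gripper's body (75 mm by 177 mm) begins 78 mm behind the grasp point.
Start: joints at [-1.296, 0.3, 1.521, -0, 1.321, -0.067], TCP at [0.184, -0.518, 0.205] pointing down, gripper open.
Joint ranges: [-3.03, 3.03], [-0.79, 2.21], [0.23, 2.52], [-1.04, 4.18], [0, 3.07], [-2.55, 2.55]. Speed limits (rad/s): [2.22, 2.22, 2.57, 3.14, 3.14, 3.14].

## Interface

Orientations are given as a unit quaternion [x, y, z, w].
In Python, from cell import bot, optics, workorder gives the robot as it stands.
- The arm moves only by the tool carry_out, never from a script. Its argument "moves" is a list that holds one entry, the list of rows, each a list of 4 numbers: the shift along the tool's x, y, z in mm, then the turn about the tool's z in rad. A call has 1 to 12 rows; each row is the pose to reach, as a shift and turn from the pose commanded when the call began, along the tool's axes at that moment; what a row does not reach only later rows make up. A row lasts 1/8 s, in which the tool goes at most 62.5 mm and 10.7 degrees, less where a joint would pass 70% of its speed; a pose out of reach is approached as far as the arm can. A call with a gripper value outside its range is refused whole. "hand" is the opening, from -1 (shut) to 1 (fully open), set as the call begins (left out, the last holds). The fingers move at their own pace and stop on an object; "grip_force" is the grip in N (left out, the last holds). Time passes only in rows, so rows that repeat a pose let the fingers close. It gives the time, the measured TCP pose, the force and the opening at its end, in the units of the state.
- bot.get_obs(): the state, without advancing time (a new reading comes with each control period).
- optics.capture(name): name is "scene" or "top" or "wrist"; returns a dict with "img" (480x640x3 uint8, red, green, blue), "K" (3x3 intrinsics, pixels), "dist_coeffs" ([k1, k2, p1, p2, k3] as OpenCV has them; the pictures are not rectified), "T" (4x4, takes a point from camera to world coordinates); the wrist camera has in their place "T_tool_cam" (4x4, takes a point from camera to tool coordinates, whose origin is the TCP and whose axes are the flange's). Camera axes: x right, y down, z forward; pixel columns grow to the right and rows downward; lengths in m; the calibration is good to about 2 mm. A picture is of the moment at which its call begins: read the wrist's pose just before it. There is no depth.
- workorder.job_done(): hands the job in, once; it reports no verdict.
The state is a dict: "time_s": time; "joints": joint angles; "dq": joint speeds; "effort": joint torques, N m; "position": TCP position; "ee_rot": TCP orientation; "ft_force": force on the tool from outside, world axes, zero at the start; "moment": the same for the moment, N m; "finger_gap": opening from 0.0 (shut) to 1.0 (fully open).
Only numpy, scipy, OpenCV 4.12 (cv2) and the standard library are available. Lean on these libraries where they do the work, as an engineer would, in place of code of your own. Each camera call takes 0.05 s, during which the arm holds its last target.

## Task

Swing the photometer's sprung hold-down arm back, slide the long glass cell with the blue stopper across the steel deck into the bay between the two ports until its ground side sits square and flush against the back fence, so that its clear end windows face the ports, then bring the arm forward again so that it bears down on the stopper. Keep the cell standing on the deck: it is slid, never lifted, because the stopper is only a push fit. Do not touch its clear windows or disturb anything else on the bench.

Things in the scene. Friction and masses are not known exactly. Their poses are not given: they have to be found in the camera images.
- photometer: Cream bench photometer, fixed. Origin at table level under the cell's seat; +x points into the bay, towards the back fence; +y along the light path to the lamp house; z up. In front is a steel loading deck, 30 mm above the table, level with the bay floor, from x = -158 mm, 236 mm wide. Behind the fence the hinge cheeks of the hold-down arm: x 34 to 56, |y| to 13 mm, 74 mm above the deck.
- port_lamp (a point): Port in the lamp house's inner wall, y = +48 mm, on the light path (x = 0, 24 mm above the deck). The house (cooling fins on top) reaches from x = -24 to 104 mm, out to y = 171 mm, 60 mm above the deck, fins to 64.
- port_detector (a point): Port in the detector house's inner wall, y = -48 mm (so the bay is 96 mm wide). The house mirrors the lamp house; its grey display pod reaches 81 mm above the deck.
- fence (a point): Middle of the front face of the back fence, at deck level: a dark upright steel plate across the bay, front face at x = +15 mm from the seat, 84 mm wide, 40 mm above the deck.
- seat (a point): Middle of the seat on the bay floor, 30 mm above the table, axes as the photometer's. The cell's origin lies here when its long side is flush on the fence and it is midway between the ports.
- cell: Glass cell, 80 mm long (y) x 30 wide (x) x 45 high, about 0.17 kg, origin at the centre of its underside. Long sides (+-x) are ground white glass, to be touched; the ends (+-y) are clear windows. Mid-top a round blue stopper, 26 mm diameter, 47 to 57 mm above the underside. Starts on the loading deck about 105 mm short of the seat, up to 40 mm aside, turned up to 26 degrees.
- cell_window_left: The clear window in the cell's +y end, 23 mm wide x 37 mm high, set in 1.5 mm behind the ends of the ground sides; origin at its centre. Not to be touched.
- cell_window_right: The clear window in the cell's -y end, the same. Not to be touched.
- holddown (a joint): Angle of the hold-down arm (rad), a bell crank: a finger over the bay and an upright thumb lever. 0 = finger down and level, lever 15 degrees towards the loading deck; 1.05 = swung back to its stop, lever 45 degrees the other way, finger up. An over-centre spring (dead centre 0.5) drives it to the nearer end and keeps it there. Reads about 0.07 when bearing on the seated cell's stopper. Starts at 0.
- holddown_hinge (a point): Hinge axis of the hold-down arm (runs along the photometer's y): 45 mm behind the seat (+x), 66 mm above the deck.
- lever_knob (a point): Centre of the red ball knob, 24 mm diameter, on the thumb lever (8 mm rod), 65 mm from the hinge; moves with the arm. 129 mm above the deck with the arm down, 112 mm swung back. Pushed towards +x of the photometer it raises the finger, towards -x it lowers it; about 4 to 10 N, damped.
- holddown_pad: Black rubber pad, 20 mm diameter, under the finger's free end, 45 mm from the hinge; origin at the middle of its underside. Arm down: over the seat, 54 mm above the deck, lower than the stopper's top, so the cell cannot be pushed in under a lowered arm.
- cell_case: Dark wooden open case, 130 x 110 x 35 mm, at the right. Leave alone.
- spare_cell: A shorter cell (40 mm long) of the same make with a blue stopper, standing in the case. Not the one to use; leave alone.
- amber_a: Small amber bottle, 34 mm diameter, 75 mm high, on the table in the nook in front of the lamp house. Origin at its base. Leave alone.
- amber_b: Amber bottle, 48 mm diameter, 100 mm high, at the left. Origin at its base. Leave alone.
- lens_brush: Flat dusting brush, 130 mm long, with a wooden handle, lying on the table in the nook in front of the detector house. Leave alone.
- fruit_dish: White dish of 170 mm diameter with four oranges, 117 mm high, at the left. Leave alone.
There are look-alikes about, which are no part of the job. What is shaped like the cell but red is not meant.

How it is judged:
By the outcome, as a careful person would: the job done as asked, in the order asked, and still so for the second after the job is handed in, with the robot touching nothing.
It also fails if it takes over 72 s, if anything falls off the work surface, if the arm or the gripper's body presses on something with over 40 N, if the wrist force passes 120 N, or if a joint passes its speed limit or range.

## Working session

There is one attempt and no reset: what is moved stays moved. The work goes in short steps, Python scripts to look and compute and a tool call to move; the robot and the scene stay as the last step left them, time stands still between calls to the robot, and variables do not carry over. Pictures are saved under pics/ and viewed, and the job is handed in when it is done.

Besides the shell and the picture viewer there is one more tool, called after "Request:" by a JSON object that holds its "op" and its "data", one argument or row to a line. carry_out: Moves the arm, as the interface text tells. Its arguments: {"type":"object","properties":{"moves":{"type":"array","items":{"type":"array","items":{"type":"array","items":{"type":"number"}}}},"hand":{"type":"number"},"grip_force":{"type":"number"}},"required":["moves"]}

```bash
ls; mkdir -p pics
python3 - <<'E'
from cell import bot, optics, workorder
import cv2, numpy as np
np.set_printoptions(precision=4,suppress=True)
print(bot.get_obs())
for n in ["scene","top","wrist"]:
    c=optics.capture(n); cv2.imwrite(f"pics/{n}0.png",c["img"][:,:,::-1])
    print(n,{k:v for k,v in c.items() if k!="img"})
E
```

```text
pics
{'time_s': 0.0, 'joints': array([-1.2956,  0.3005,  1.5216, -0.    ,  1.3207, -0.0666]), 'dq': array([ 0.0004, -0.    , -0.0012, -0.0006,  0.0002,  0.0003]), 'effort': array([  0.002 , -53.1809, -35.2736,   0.0709,   0.0243,  -0.0001]), 'position': array([ 0.1843, -0.5179,  0.2049]), 'ee_rot': array([ 0.9854,  0.1701, -0.0001, -0.0006]), 'ft_force': array([ 0.2973,  0.8214, -0.5269]), 'moment': array([ 0.0012,  0.0384, -0.0028]), 'finger_gap': 0.9996561738068388}
scene {'K': array([[529.0806,   0.    , 312.0427],
       [  0.    , 529.0806, 244.5341],
       [  0.    ,   0.    ,   1.    ]]), 'dist_coeffs': array([0.0198, 0.    , 0.    , 0.    , 0.    ]), 'T': array([[ 0.915 ,  0.246 , -0.3198,  0.8762],
       [ 0.403 , -0.5917,  0.6981, -0.8276],
       [-0.0175, -0.7677, -0.6406,  0.8884],
       [ 0.    ,  0.    ,  0.    ,  1.    ]])}
top {'K': array([[552.3935,   0.    , 325.829 ],
       [  0.    , 552.3935, 237.5853],
       [  0.    ,   0.    ,   1.    ]]), 'dist_coeffs': array([-0.177,  0.   ,  0.   ,  0.   ,  0.   ]), 'T': array([[ 0.0111, -0.9974,  0.0714,  0.4084],
       [-0.9998, -0.0098,  0.0188, -0.0275],
       [-0.0181, -0.0716, -0.9973,  1.3716],
       [ 0.    ,  0.    ,  0.    ,  1.    ]])}
wrist {'K': array([[364.4986,   0.    , 316.3121],
       [  0.    , 364.4986, 230.06  ],
       [  0.    ,   0.    ,   1.    ]]), 'dist_coeffs': array([-0.035,  0.   ,  0.   ,  0.   ,  0.   ]), 'T_tool_cam': array([[-0.0001, -0.9721, -0.2346,  0.0675],
       [ 1.    , -0.0004,  0.0015, -0.0002],
       [-0.0016, -0.2346,  0.9721, -0.1802],
       [ 0.    ,  0.    ,  0.    ,  1.    ]])}
```

View pics/scene0.png

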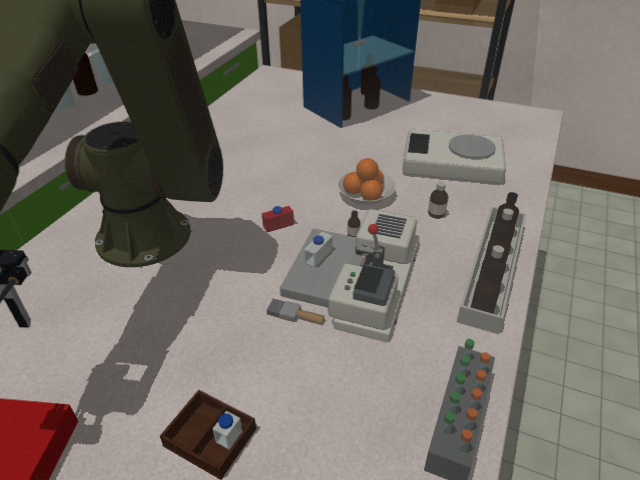

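View pics/top0.png

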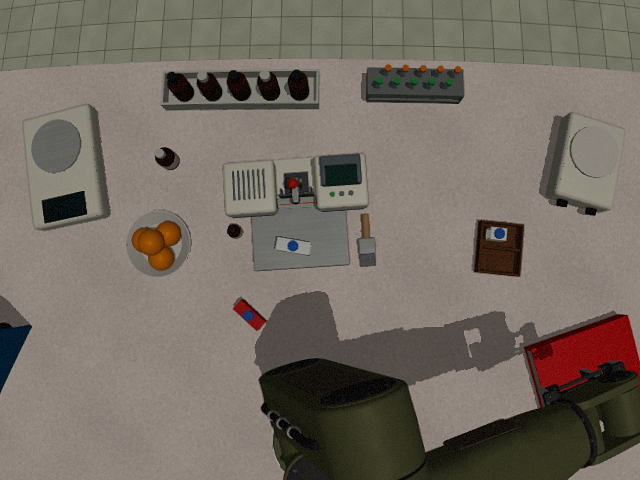

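View pics/wrist0.png

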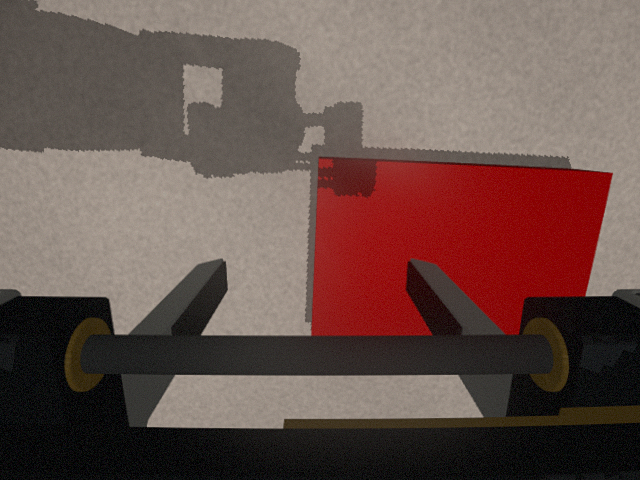

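Candidates in the top view are the long white cell on the deck (293,245), the red look-alike (249,315) and the spare cell in the case (499,234). I choose (293,245): it is white, long, blue-stoppered and on the deck. I'll check it in a close crop.

```bash
cat > h.py <<'E'
from cell import bot, optics, workorder
import cv2, numpy as np
from scipy.spatial.transform import Rotation as R
np.set_printoptions(precision=4,suppress=True)
def cam(n):
    o=bot.get_obs(); c=optics.capture(n)
    if n=="wrist":
        T=np.eye(4);T[:3,:3]=R.from_quat(o["ee_rot"]).as_matrix();T[:3,3]=o["position"]
        c["T"]=T@c["T_tool_cam"]
    return c
def ray(c,px,z):
    p=cv2.undistortPoints(np.array(px,float).reshape(-1,1,2),c["K"],c["dist_coeffs"]).reshape(-1,2)
    d=np.c_[p,np.ones(len(p))]@c["T"][:3,:3].T; o=c["T"][:3,3]
    z=np.broadcast_to(z,len(p))
    return o+d*((z-o[2])/d[:,2])[:,None]
def proj(c,P):
    Ti=np.linalg.inv(c["T"]); 
    return cv2.projectPoints(np.array(P,float).reshape(-1,1,3),cv2.Rodrigues(Ti[:3,:3])[0],Ti[:3,3],c["K"],c["dist_coeffs"])[0].reshape(-1,2)
def crop(c,u0,v0,w,h,s,name):
    cv2.imwrite(name,cv2.resize(c["img"][v0:v0+h,u0:u0+w,::-1],None,fx=s,fy=s,interpolation=cv2.INTER_CUBIC))
E
python3 - <<'E'
from h import *
c=cam("top"); crop(c,215,140,160,140,5,"pics/topc.png")
c=cam("scene"); crop(c,260,200,170,150,4.5,"pics/scenec.png")
E
```

```text
(no output)
```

View pics/topc.png

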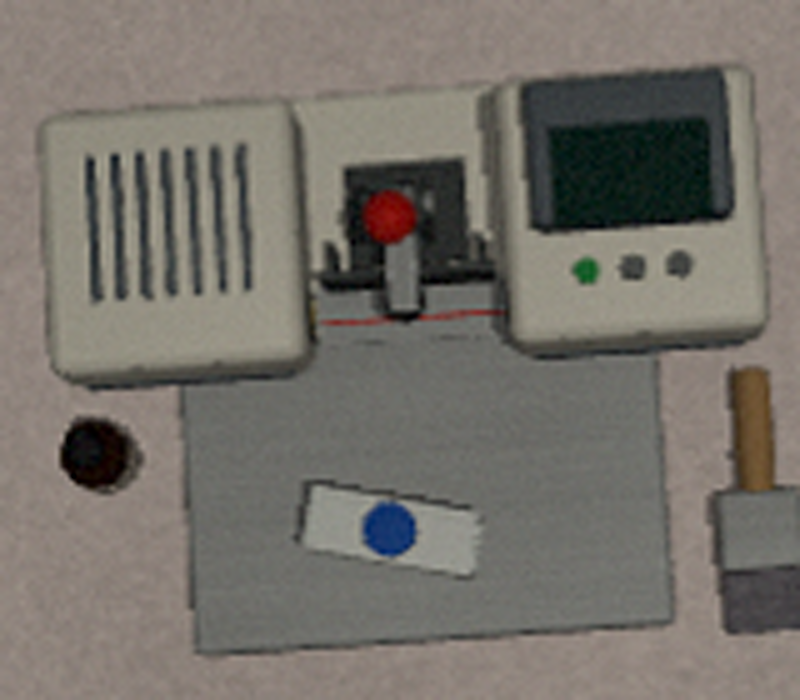

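View pics/scenec.png

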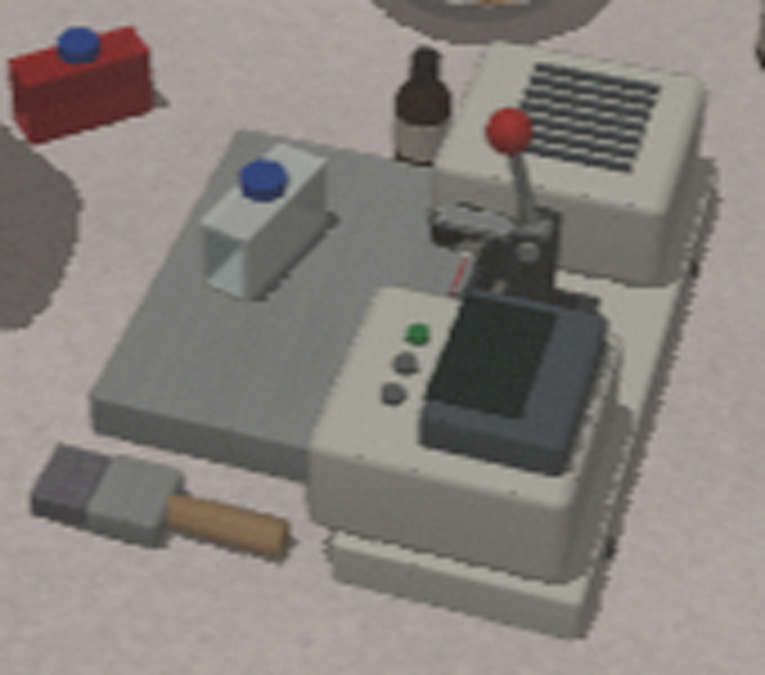

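The crops show the white cell with a blue stopper on the deck (clear ends, ground long sides), so this is the right one. I'll fit the photometer and cell poses from both views.

```bash
cat > fit0.py <<'E'
from h import *
from scipy.optimize import least_squares
ct=cam("top"); cs=cam("scene")
t=lambda p: np.array(p)/5+[215,140]
s=lambda p: np.array(p)/4.5+[260,200]
def pose(q,P):
    c,n=np.cos(q[2]),np.sin(q[2]); P=np.array(P,float)
    return np.c_[q[0]+c*P[:,0]-n*P[:,1],q[1]+n*P[:,0]+c*P[:,1],P[:,2]]
D=[[-.158,.118,.03],[-.158,-.118,.03],[.0282,0,.1588]]
Ut=t([[198,653],[673,622],[390,217]]); Us=s([[240,130],[93,398],[509,131]])
f=lambda q:np.r_[(proj(ct,pose(q,D))-Ut).ravel(),(proj(cs,pose(q,D))-Us).ravel()]
r=least_squares(f,[.55,0,0]); print("phot",r.x,f(r.x))
C=[[.015,.04,.075],[.015,-.04,.075],[-.015,-.04,.075],[-.015,.04,.075],[0,0,.087]]
Vt=t([[312,483],[480,512],[474,577],[303,548],[390,529]])
Vs=s([[327,157],[245,236],[204,222],[279,146],[264,175]])
g=lambda q:np.r_[(proj(ct,pose(q,C))-Vt).ravel(),(proj(cs,pose(q,C))-Vs).ravel()]
r2=least_squares(g,[.5,0,0]); print("cell",r2.x,g(r2.x))
q=r.x; d=r2.x[:2]-q[:2]; c,n=np.cos(q[2]),np.sin(q[2])
print("cell in phot",c*d[0]+n*d[1],-n*d[0]+c*d[1],np.degrees(r2.x[2]-q[2]))
E
python3 fit0.py
```

```text
phot [0.5889 0.0673 0.082 ] [-0.4935  0.0708  1.1161 -0.5525  0.1116 -0.7462 -0.5008 -1.1697 -1.1026
 -0.7729  0.6511 -0.1188]
cell [ 0.481   0.0733 -0.1526] [ 0.3805  0.2087  0.1644 -0.1125 -0.7351 -0.543   0.042  -0.2673 -0.0118
 -0.277  -0.2701  0.3643  0.5091  1.0488 -1.0553 -0.1362 -0.0297 -1.1422
 -0.1649 -0.6257]
cell in phot -0.10705251570454631 0.014751690398935997 -13.43995625884807
```

```bash
cat >> h.py <<'E'
PH=[0.5889,0.0673,0.082]
def ph2w(p,q=None):
    q=PH if q is None else q; c,n=np.cos(q[2]),np.sin(q[2])
    return np.array([q[0]+c*p[0]-n*p[1],q[1]+n*p[0]+c*p[1],p[2]+.03])
def w2ph(p,q=None):
    q=PH if q is None else q; c,n=np.cos(q[2]),np.sin(q[2]); d=np.array(p)[:2]-q[:2]
    return np.array([c*d[0]+n*d[1],-n*d[0]+c*d[1],p[2]-.03])
def state():
    o=bot.get_obs(); M=R.from_quat(o["ee_rot"]).as_matrix()
    yaw=np.arctan2(M[1,0],M[0,0])
    print("t",round(o["time_s"],2),"tcp",o["position"],"yaw",round(yaw,4),"ph mm",w2ph(o["position"])*1000,"F",o["ft_force"],"gap",round(o["finger_gap"],3),"j",o["joints"])
    return o,M,yaw
def plan(targets,pyaw=0):
    "targets: list of photometer-frame (m, z above deck); prints shifts mm + turn"
    o,M,yaw=state()
    for p in targets:
        d=M.T@(ph2w(p)-o["position"])*1000
        print(np.round(d,1),"turn",round(yaw-(PH[2]+pyaw),3))
E
python3 - <<'E'
from h import *
plan([(-.025,0,.25),(-.025,0,.108),(.05,0,.108)])
E
```

```text
t 0.35 tcp [ 0.1843 -0.5181  0.2053] yaw 0.3418 ph mm [-451.1598 -550.3284  175.3179] F [-0.3375  0.4971 -0.1534] gap 0.999 j [-1.2956  0.3     1.5211  0.      1.3207 -0.0666]
[ 553.2 -422.4  -74.6] turn 0.26
[ 553.2 -422.4   67.4] turn 0.26
[ 625.7 -403.1   67.4] turn 0.26
```

Request:
{"op": "carry_out", "data": {
  "moves": [
    [[20,-15,-40,0],[60,-45,-75,0.05],[105,-80,-75,0.1],[150,-115,-75,0.15],[195,-150,-75,0.2],[240,-185,-75,0.26],[285,-220,-75,0.26],[330,-255,-75,0.26],[375,-288,-75,0.26],[420,-321,-75,0.26],[465,-355,-75,0.26],[500,-382,-75,0.26]]
  ],
  "hand": -1
}}

```text
time_s: 1.85
position: [0.5282, 0.0113, 0.2803]
ee_rot: [0.999, 0.041, -0.0, -0.0]
ft_force: [-0.1, 0.8, 1.3]
finger_gap: 0.004
```

Run:
```python
from h import *
plan([(-.03,0,.25),(-.03,0,.108),(.05,0,.108)])
c=cam("wrist"); cv2.imwrite("pics/w1.png",c["img"][:,:,::-1])
```

```text
t 1.85 tcp [0.5282 0.0113 0.2803] yaw 0.0827 ph mm [-65.1042 -50.7925 250.3391] F [-0.1207  0.8003  1.2518] gap 0.004 j [-0.0479  0.2039  1.4675  0.      1.4702  1.4402]
[ 35.1 -50.8   0.3] turn 0.001
[ 35.1 -50.8 142.3] turn 0.001
[115.1 -50.7 142.3] turn 0.001
```

View pics/w1.png

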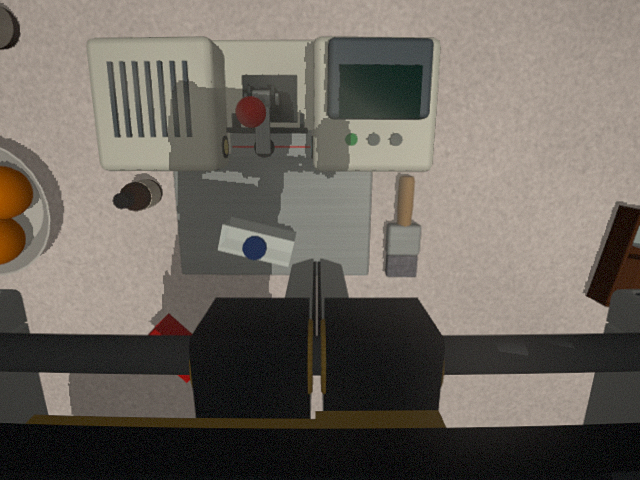

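The wrist view shows the knob at (251,111), the finger over the bay (264,140), and the cell at (256,243). I'll crop it to refine the fit.

Run:
```python
from h import *
c=cam("wrist"); crop(c,170,60,210,230,2.6,"pics/w1c.png")
P=[(-.158,.118,0),(-.158,-.118,0),(-.024,.048,.06),(-.024,-.048,.06),(.0282,0,.1288),(.015,.042,.04),(.015,-.042,.04),(.104,.171,.06)]
print(proj(c,[ph2w(p) for p in P]))
```

```text
[[184.0786 274.9139]
 [371.9743 275.486 ]
 [221.1762 170.8837]
 [316.4068 170.9694]
 [255.9855 111.0924]
 [229.7603 131.537 ]
 [310.6944 131.5423]
 [ 85.2586  35.1896]]
```

View pics/w1c.png

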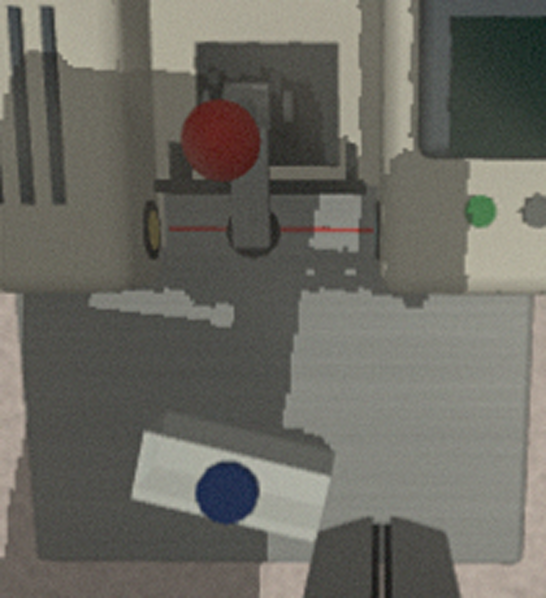

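Request:
{"op": "carry_out", "data": {
  "moves": [
    [[18,-25,0,0],[35,-51,0,0],[35,-51,40,0],[35,-51,90,0],[35,-51,130,0],[35,-51,142,0],[50,-51,142,0],[62,-51,142,0],[70,-51,142,0],[78,-51,142,0],[85,-51,142,0],[92,-51,142,0]]
  ]
}}

```text
time_s: 3.45
position: [0.6151, 0.0677, 0.1389]
ee_rot: [0.999, 0.041, -0.0, 0.0]
ft_force: [-3.2, 0.2, 2.1]
finger_gap: 0.003
```

Run:
```python
from h import *
state()
c=cam("wrist"); cv2.imwrite("pics/w2.png",c["img"][:,:,::-1])
```

```text
t 3.45 tcp [0.6151 0.0677 0.1389] yaw 0.0819 ph mm [ 26.1486  -1.7564 108.9203] F [-3.2475  0.1892  2.1235] gap 0.003 j [ 0.0504  0.5095  1.387  -0.      1.2453  1.5393]
```

View pics/w2.png

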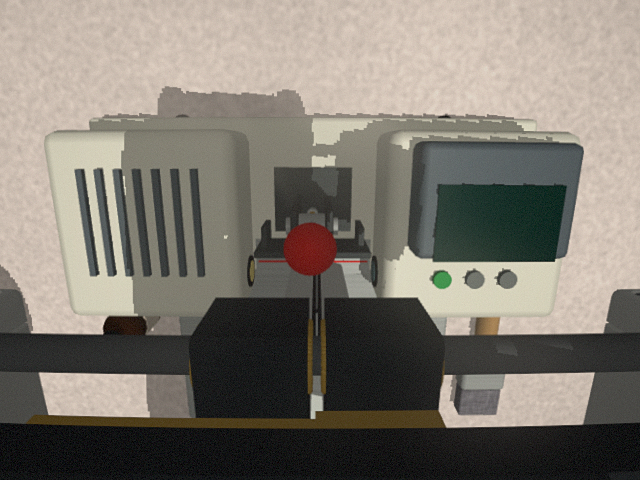

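Contact made at about 3 N, with the knob at (311,250) centred ahead of the fingers. I'll keep pushing past dead centre.

Request:
{"op": "carry_out", "data": {
  "moves": [
    [[6,0,0,0],[12,0,0,0],[18,0,0,0],[24,0,0,0],[30,0,0,0],[36,0,0,0],[40,0,0,0],[40,0,0,0],[40,0,0,0]]
  ]
}}

```text
time_s: 4.62
position: [0.6547, 0.071, 0.1384]
ee_rot: [0.999, 0.041, -0.0, -0.0]
ft_force: [0.2, -0.6, 0.1]
finger_gap: 0.009
```

Run:
```python
from h import *
state()
c=cam("scene"); crop(c,260,180,170,150,4.5,"pics/s3.png")
```

```text
t 4.62 tcp [0.6547 0.071  0.1384] yaw 0.0819 ph mm [ 65.8702  -1.7347 108.4355] F [ 0.1573 -0.5687  0.1032] gap 0.009 j [0.0524 0.5976 1.2528 0.     1.2913 1.5413]
```

View pics/s3.png

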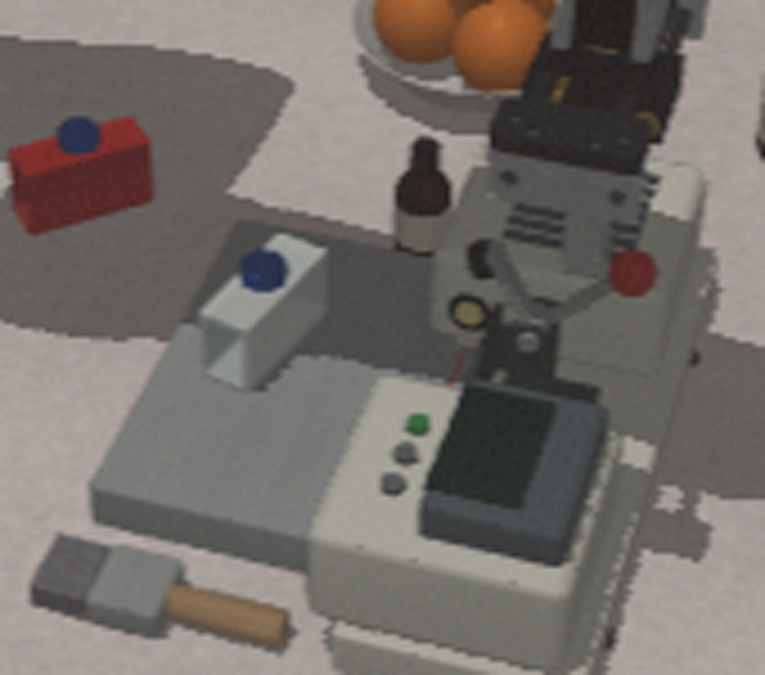

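The arm is swung back, with the pad up at crop (487,255) and the knob back at (632,273). I'll refine the cell pose from the earlier wrist image and plan the approach behind it.

Run:
```python
from h import *
c=cam("wrist"); a=.0827/2
T=np.eye(4);T[:3,:3]=R.from_quat([np.cos(a),np.sin(a),0,0]).as_matrix();T[:3,3]=[.5282,.0113,.2803]
c["T"]=T@c["T_tool_cam"]
w=lambda p:np.array(p)/2.6+[170,60]
P=ray(c,w([[145,432],[330,478],[315,541],[132,497],[228,492]]),[.075]*4+[.087])
print(P, P[:4].mean(0), [np.linalg.norm(P[i]-P[(i+1)%4]) for i in range(4)])
for p in P:print(w2ph(p)*1000)
v=P[1]-P[0]+P[2]-P[3]; print("yaw",np.arctan2(v[0],-v[1]))
print(w2ph(P[:4].mean(0))*1000)
D=ray(c,w([[40,558],[520,560]]),.03); print([w2ph(d)*1000 for d in D])
D=ray(c,w([[155,190],[365,190]]),.07); print([w2ph(d)*1000 for d in D])
D=ray(c,w([[222,140]]),.159); print([w2ph(d)*1000 for d in D])
```

```text
[[0.4992 0.1072 0.075 ]
 [0.4856 0.0287 0.075 ]
 [0.4571 0.0332 0.075 ]
 [0.4703 0.1121 0.075 ]
 [0.4796 0.0697 0.087 ]] [0.4781 0.0703 0.075 ] [np.float64(0.07966990189992373), np.float64(0.02889450616419735), np.float64(0.08000605905564237), np.float64(0.029255952483347437)]
[-86.1543  47.152   45.    ]
[-106.0711  -29.9882   45.    ]
[-134.1586  -23.2072   45.    ]
[-114.5112   54.3489   45.    ]
[-108.6875   11.3645   57.    ]
yaw -0.16838650277050815
[-110.2238   12.0764   45.    ]
[array([-159.0113,  113.2661,   -0.    ]), array([-159.7991, -118.7202,   -0.    ])]
[array([11.9815, 38.9183, 40.    ]), array([ 11.8415, -45.057 ,  40.    ])]
[array([ 24.5526,  -2.7317, 129.    ])]
```

```bash
sed -i 's/^PH=.*/PH=[0.5869,0.0644,0.082]/' h.py
python3 - <<'E'
from h import *
plan([(.066,0,.25),(-.150,.025,.25)],-.243)
E
```

```text
t 4.72 tcp [0.6547 0.0709 0.1385] yaw 0.0818 ph mm [ 68.0829   0.9581 108.518 ] F [ 0.3044 -0.6041 -0.7709] gap 0.009 j [ 0.0523  0.5975  1.2528 -0.      1.2913  1.5413]
[  -2.1    1.  -141.5] turn 0.243
[-218.1  -24.  -141.5] turn 0.243
```

Request:
{"op": "carry_out", "data": {
  "moves": [
    [[0,0,-50,0],[0,0,-105,0],[-10,0,-130,0],[-60,-5,-141,0.08],[-110,-12,-141,0.16],[-160,-18,-141,0.243],[-200,-22,-141,0.243],[-218,-24,-141,0.243],[-218,-24,-141,0.243]]
  ],
  "hand": -0.06
}}

```text
time_s: 5.85
position: [0.4351, 0.0771, 0.2801]
ee_rot: [0.997, -0.08, 0.001, -0.0]
ft_force: [0.3, 0.3, 0.5]
finger_gap: 0.468
```

Run:
```python
from h import *
plan([(-.150,.025,.006)],-.243)
c=cam("wrist"); cv2.imwrite("pics/w4.png",c["img"][:,:,::-1])
```

```text
t 5.85 tcp [0.4351 0.0771 0.2801] yaw -0.1609 ph mm [-150.264    25.1061  250.142 ] F [0.327  0.3386 0.4811] gap 0.468 j [0.0925 0.0015 1.6903 0.     1.4482 1.8241]
[ -0.1   0.1 244.1] turn 0.0
```

View pics/w4.png

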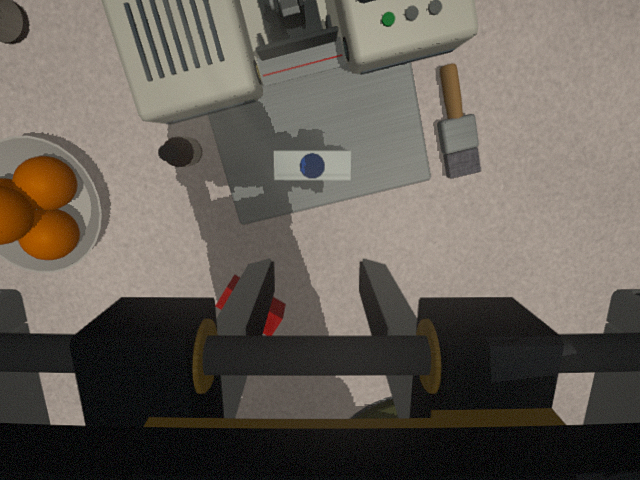

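The cell is seen level at (312,166), so the tool is aligned with it. I'll measure its offset precisely.

```bash
cat >> h.py <<'E'
def cellfit(c):
    "segment white top by stopper: returns stopper centre world"
    im=c["img"].astype(int); m=((im[:,:,2]>60)&(im[:,:,2]>1.6*im[:,:,0])&(im[:,:,2]>1.4*im[:,:,1])).astype(np.uint8)
    n,l,s,ce=cv2.connectedComponentsWithStats(m)
    for i in range(1,n):
        if s[i,4]>60:
            p=ray(c,[ce[i]],.087)[0]; print("blue",ce[i],s[i,4],"world",p,"ph",w2ph(p)*1000)
E
python3 - <<'E'
from h import *
c=cam("wrist"); cellfit(c); crop(c,230,100,200,150,4,"pics/w4c.png")
o,M,y=state()
P=ray(c,[[274,151],[350.5,152],[350.5,180],[275,180]],.075)
print((P-o["position"])@M*1000)
E
```

```text
blue [302.9683 165.4921] 63 world [0.4823 0.0828 0.087 ] ph [-102.7406   26.9101   57.    ]
t 5.95 tcp [0.4361 0.077  0.2796] yaw -0.1612 ph mm [-149.295    24.9238  249.6386] F [ 0.3296 -0.3647  0.0741] gap 0.472 j [ 0.0921  0.0046  1.6883 -0.      1.4481  1.8241]
[[ 58.739  -43.3998 204.6763]
 [ 57.7109  35.7936 204.666 ]
 [ 28.7961  36.3927 204.6501]
 [ 28.8099 -43.1109 204.6598]]
```

View pics/w4c.png

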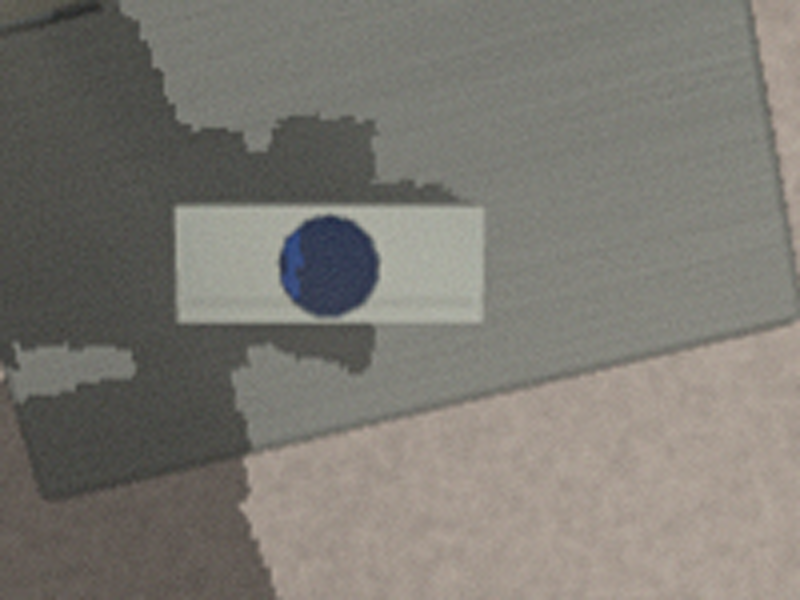

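Request:
{"op": "carry_out", "data": {
  "moves": [
    [[0,-4,50,0],[0,-4,105,0],[0,-4,160,0],[0,-4,205,0],[0,-4,235,0],[0,-4,242,0],[0,-4,242,0]]
  ]
}}

```text
time_s: 6.82
position: [0.4367, 0.081, 0.0377]
ee_rot: [0.997, -0.081, -0.0, 0.0]
ft_force: [0.6, 0.6, 0.2]
finger_gap: 0.467
```

Run:
```python
from h import *
state()
c=cam("wrist"); cv2.imwrite("pics/w5.png",c["img"][:,:,::-1])
```

```text
t 6.83 tcp [0.4367 0.081  0.0377] yaw -0.1613 ph mm [-148.3224   28.8198    7.6986] F [0.6237 0.6316 0.2487] gap 0.467 j [0.1008 0.2999 1.9664 0.     0.8755 1.833 ]
```

View pics/w5.png

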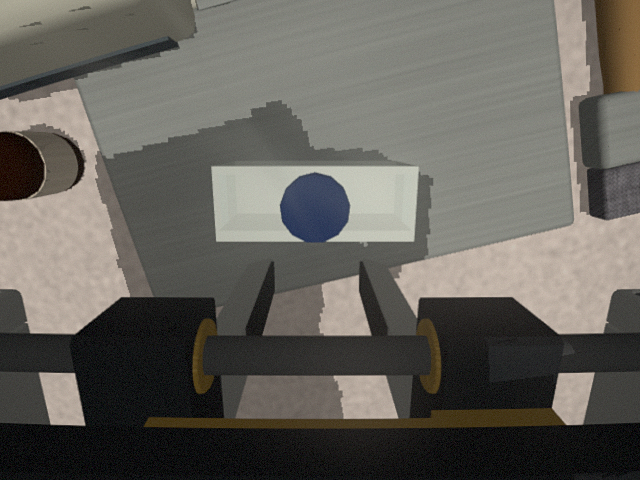

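Request:
{"op": "carry_out", "data": {
  "moves": [
    [[9,0,0,0],[15,0,0,0],[20,0,0,0],[25,0,0,0],[30,0,0,0],[35,0,0,0],[40,0,0,0],[44,0,0,0],[47,0,0,0],[48,0,0,0]]
  ]
}}

```text
time_s: 8.12
position: [0.4837, 0.0732, 0.0374]
ee_rot: [0.997, -0.081, -0.0, -0.0]
ft_force: [-0.6, 0.7, 1.1]
finger_gap: 0.47
```

Run:
```python
from h import *
state()
c=cam("wrist"); cv2.imwrite("pics/w6.png",c["img"][:,:,::-1])
```

```text
t 8.12 tcp [0.4837 0.0732 0.0374] yaw -0.1613 ph mm [-102.1569   17.2738    7.4058] F [-0.6412  0.6706  1.1117] gap 0.47 j [0.0754 0.3845 1.8454 0.     0.9117 1.8075]
```

View pics/w6.png

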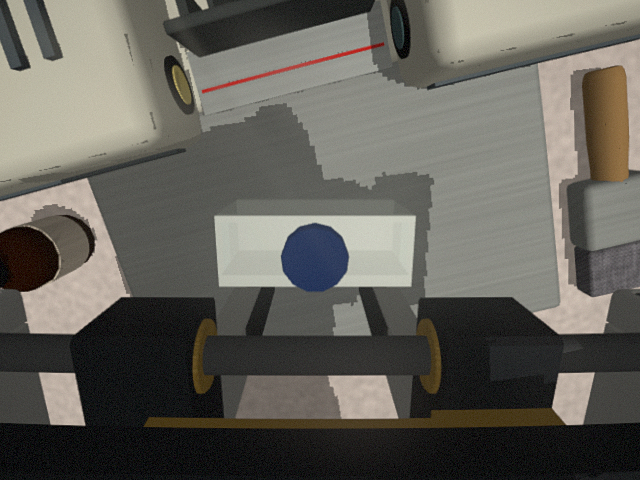

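The cell is square on both fingers at (315,250), and the red light-path line is visible ahead from (203,92) to (383,44). I'll measure the seat relative to the tool from that line.

Run:
```python
from h import *
c=cam("wrist"); o,M,y=state()
tl=lambda px,z:(ray(c,px,z)-o["position"])@M*1000
L=tl([[203,92],[383,44]],.03); print("line",L, np.linalg.norm(L[1]-L[0]), "yaw rel",-np.arctan2((L[1]-L[0])[0],(L[1]-L[0])[1]))
print("ports",tl([[180,84],[400,27]],.054))
print("cell top",tl([[215,216],[415,216],[411,287],[220,287]],.075))
print("front edge houses top", tl([[0,200],[185,150],[430,87],[640,40]],.03))
crop(c,150,0,300,300,2.6,"pics/w6c.png")
```

```text
t 8.22 tcp [0.4837 0.0733 0.0374] yaw -0.1612 ph mm [-102.1416   17.2826    7.434 ] F [ 0.5135  0.5008 -0.2406] gap 0.471 j [ 0.0754  0.3843  1.8456 -0.      0.9115  1.8075]
line [[ 91.7462 -55.2125   7.458 ]
 [113.4009  31.9195   7.4589]] 89.78259751549814 yaw rel -0.2435916141016083
ports [[ 91.9651 -57.7968 -16.5418]
 [114.1145  34.6124 -16.5411]]
cell top [[ 38.9464 -40.3853 -37.555 ]
 [ 38.9146  39.5602 -37.5588]
 [  8.5563  39.8309 -37.5659]
 [  8.6101 -40.2919 -37.5621]]
front edge houses top [[  38.8752 -168.4599    7.451 ]
 [  63.9761  -66.2167    7.452 ]
 [  94.0804   55.6387    7.4533]
 [ 117.7284  158.2789    7.4539]]
```

View pics/w6c.png

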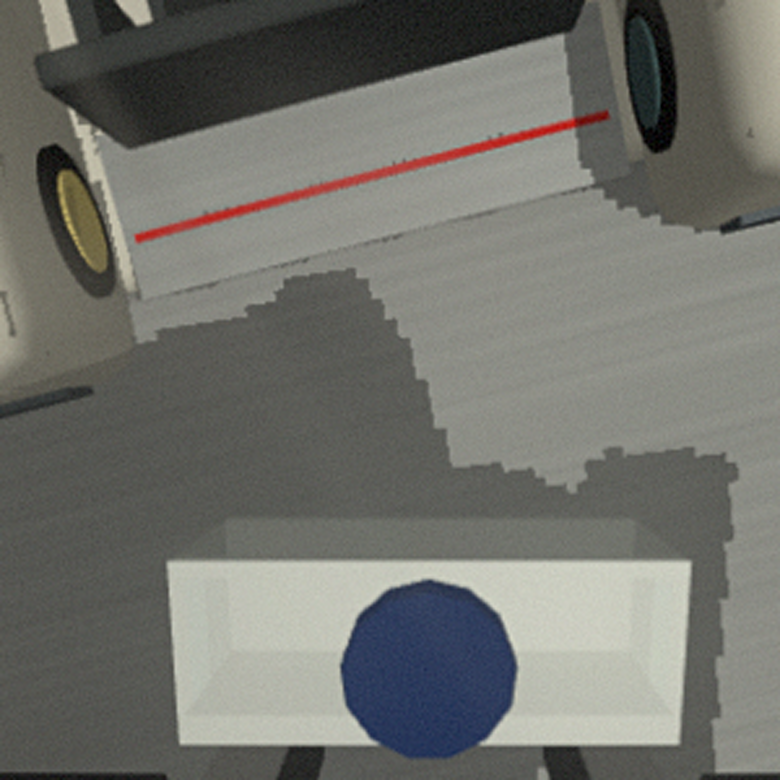

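```bash
sed -i 's/^PH=.*/PH=[0.5872,0.0683,0.082]/' h.py
python3 - <<'E'
import numpy as np
a=.2436; off=np.array([23.8,-.4])
seat=np.array([102.6,-11.6]); ux=np.array([np.cos(a),-np.sin(a)])
e=seat-25*ux
for s in np.linspace(0,1,13)[1:]:
    c=off+(e-off)*s; th=a*s
    Rm=np.array([[np.cos(th),np.sin(th)],[-np.sin(th),np.cos(th)]])
    print(np.round(c-Rm@off,1),round(-th,3))
E
```

```text
[4.6 0.1] -0.02
[9.1 0.1] -0.041
[13.7  0.2] -0.061
[18.3  0.2] -0.081
[22.9  0.3] -0.102
[27.5  0.3] -0.122
[32.1  0.4] -0.142
[36.7  0.4] -0.162
[41.4  0.4] -0.183
[46.   0.5] -0.203
[50.7  0.5] -0.223
[55.3  0.6] -0.244
```

Request:
{"op": "carry_out", "data": {
  "moves": [
    [[4.5,0,0,-0.02],[9,0,0,-0.04],[13.5,0,0,-0.06],[18.5,0,0,-0.08],[23,0,0,-0.1],[27.5,0,0,-0.12],[32,0,0,-0.142],[36.5,0,0,-0.162],[41,0.5,0,-0.183],[46,0.5,0,-0.203],[51,0.5,0,-0.225],[55.5,0.5,0,-0.244]]
  ]
}}

```text
time_s: 9.72
position: [0.5386, 0.0638, 0.0374]
ee_rot: [0.999, 0.042, -0.0, -0.0]
ft_force: [-1.4, -0.1, 1.9]
finger_gap: 0.471
```

Run:
```python
from h import *
state()
c=cam("wrist"); cv2.imwrite("pics/w7.png",c["img"][:,:,::-1])
c=cam("scene"); crop(c,260,180,170,150,4.5,"pics/s7.png")
```

```text
t 9.72 tcp [0.5386 0.0638 0.0374] yaw 0.0841 ph mm [-48.8245  -0.4839   7.4432] F [-1.3533 -0.1221  1.9157] gap 0.471 j [0.0504 0.4827 1.6951 0.     0.9638 1.5371]
```

View pics/w7.png

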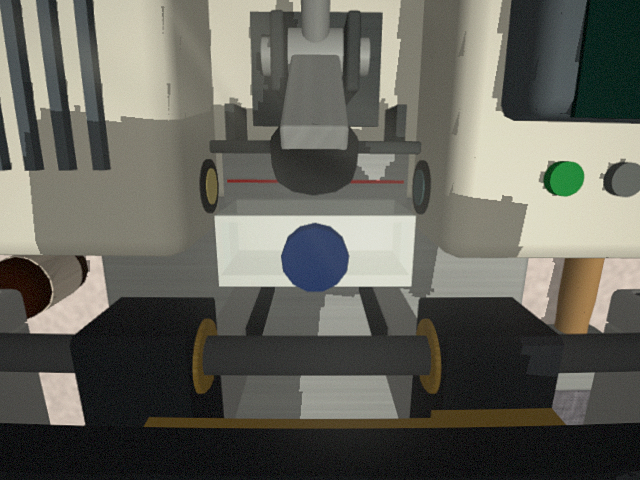

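View pics/s7.png

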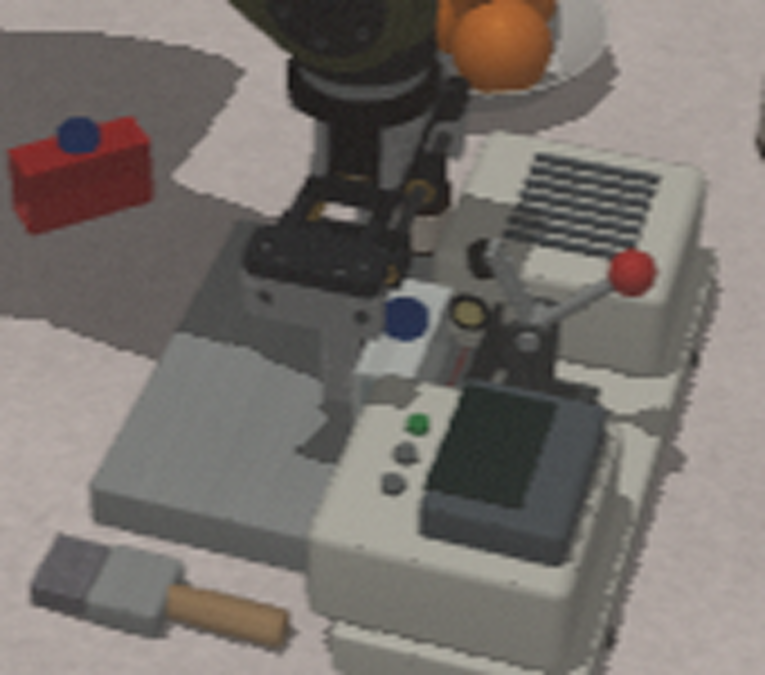

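Everything is aligned: the cell centre is at column 315.5, midway between the ports at 209 and 421, and parallel to the red line. Before the last 25 mm I'll check the gripper body's clearance over the raised finger.

Run:
```python
from h import *
c=cam("scene")
th=1.05
def arm(x,z): # rel hinge at theta 0
    return (.045+x*np.cos(th)+z*np.sin(th),-x*np.sin(th)+z*np.cos(th)+.066)
for n,(x,z) in dict(padc=(-.045,-.012),padfar=(-.055,-.012),padnear=(-.035,-.012),tiptop=(-.055,.004),tip=(-.055,0)).items():
    X,Z=arm(x,z)
    for y in (-.008,.008): print(n,round(X*1000),round(Z*1000),y,(proj(c,[ph2w((X,y,Z))])[0]-[260,180])*4.5)
crop(c,350,215,70,60,10,"pics/s8.png")
```

```text
padc 12 99 -0.008 [470.8997 268.4893]
padc 12 99 0.008 [478.9539 249.4436]
padfar 7 108 -0.008 [462.0393 253.141 ]
padfar 7 108 0.008 [470.2072 234.1752]
padnear 17 90 -0.008 [479.6979 283.729 ]
padnear 17 90 0.008 [487.6397 264.6049]
tiptop 21 116 -0.008 [489.8679 246.0527]
tiptop 21 116 0.008 [497.8279 227.0155]
tip 18 114 -0.008 [482.8719 247.8346]
tip 18 114 0.008 [490.8845 228.8154]
```

View pics/s8.png

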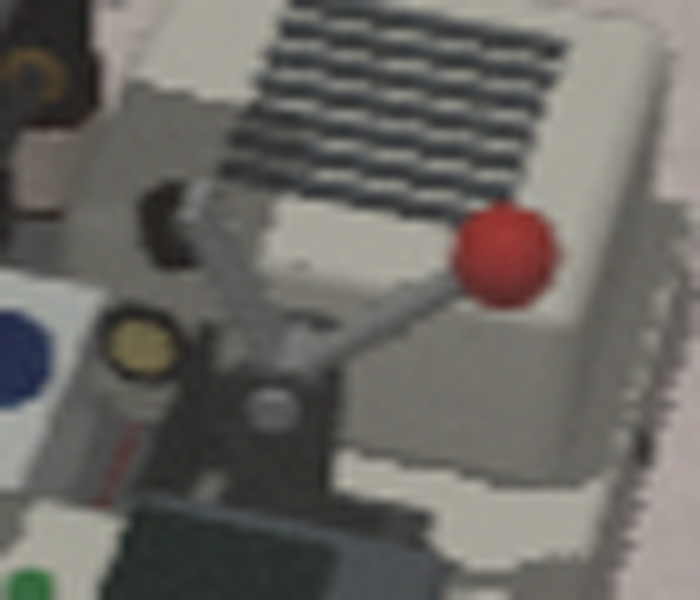

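The raised finger tops out at about 117 mm above the deck. I'll back off, raise to 23 mm above the deck (body at 120 mm) and do the last push.

Request:
{"op": "carry_out", "data": {
  "moves": [
    [[-4,0,0,0],[-6,0,-5,0],[-6,0,-15.5,0],[-3,0,-15.5,0],[0,0,-15.5,0],[4,0,-15.5,0],[8,0,-15.5,0],[12,0,-15.5,0],[15,0,-15.5,0],[17,0,-15.5,0],[18,0,-15.5,0]]
  ]
}}

```text
time_s: 11.25
position: [0.5563, 0.0654, 0.0529]
ee_rot: [0.999, 0.041, -0.0, 0.0]
ft_force: [-1.3, 0.2, 0.3]
finger_gap: 0.472
```

Run:
```python
from h import *
state()
c=cam("wrist"); cv2.imwrite("pics/w9.png",c["img"][:,:,::-1])
c=cam("scene"); crop(c,320,200,110,85,7,"pics/s9.png")
```

```text
t 11.25 tcp [0.5563 0.0654 0.0529] yaw 0.0828 ph mm [-31.0604  -0.3866  22.9098] F [-1.2951  0.17    0.2911] gap 0.472 j [ 0.0516  0.4929  1.6351 -0.      1.0137  1.5396]
```

View pics/w9.png

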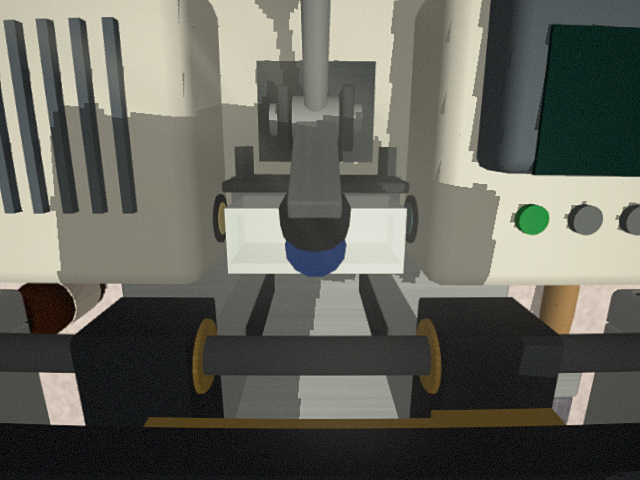

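View pics/s9.png

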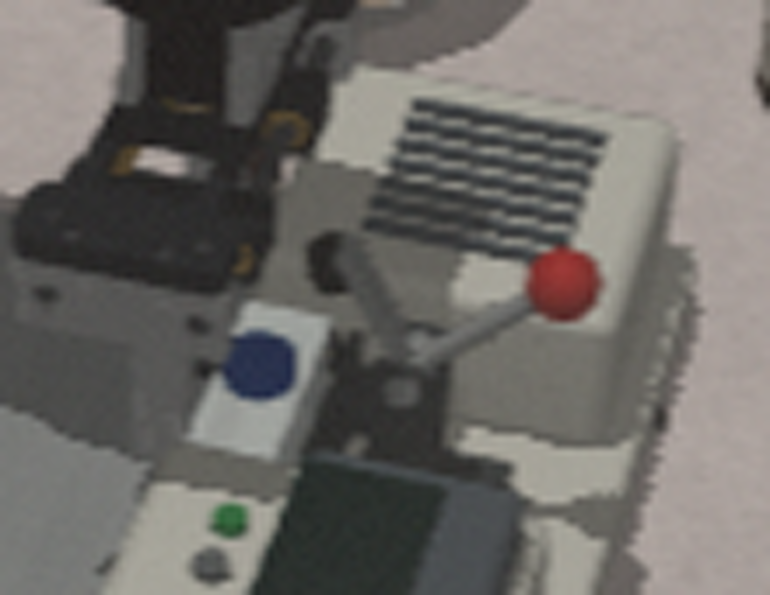

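The cell stands level, centred (columns 226–406, ports 221/411), with about 7 mm left to go. Pushing in small steps to the fence.

Request:
{"op": "carry_out", "data": {
  "moves": [
    [[2,0,0,0],[4,0,0,0],[5,0,0,0],[6,0,0,0],[7,0,0,0],[7,0,0,0]]
  ]
}}

```text
time_s: 12.1
position: [0.5624, 0.066, 0.0528]
ee_rot: [0.999, 0.041, -0.001, -0.0]
ft_force: [-6.8, -1.2, 3.4]
finger_gap: 0.468
```

Run:
```python
from h import *
state()
c=cam("wrist"); crop(c,190,120,250,180,3.2,"pics/w10.png")
```

```text
t 12.1 tcp [0.5624 0.066  0.0528] yaw 0.0826 ph mm [-24.8601  -0.2899  22.8114] F [-6.7825 -1.2484  3.3693] gap 0.468 j [0.052  0.5059 1.615  0.0001 1.0227 1.5402]
```

View pics/w10.png

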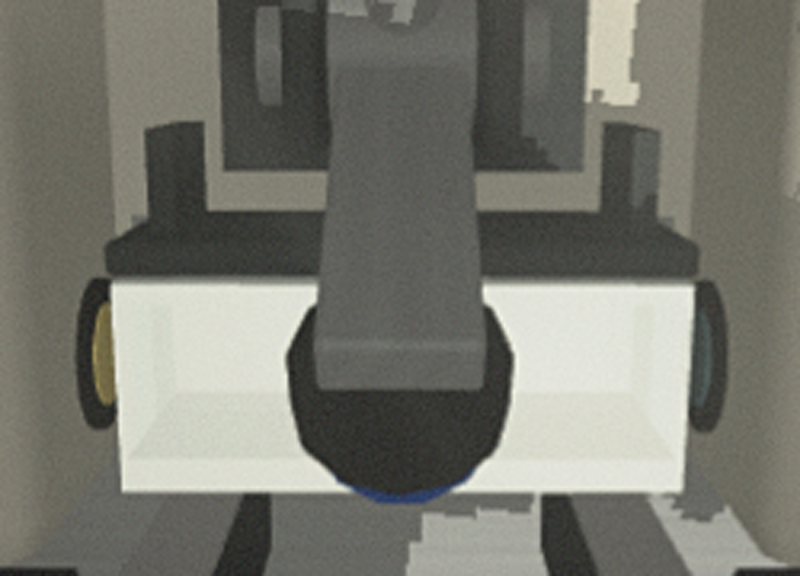

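Contact at 6.8 N. Both ends of the cell meet the fence edge evenly. One slightly firmer press for flushness, then back off and rise.

Request:
{"op": "carry_out", "data": {
  "moves": [
    [[0.6,0,0,0],[0.8,0,0,0],[0.8,0,0,0],[0,0,0,0],[-3,0,0,0],[-15,0,0,0],[-40,0,0,0],[-65,0,0,0],[-65,0,-40,0],[-65,0,-80,0],[-65,0,-90,0],[-65,0,-90,0]]
  ]
}}

```text
time_s: 13.65
position: [0.4981, 0.0606, 0.1428]
ee_rot: [0.999, 0.041, 0.0, -0.0]
ft_force: [0.6, 0.9, -1.0]
finger_gap: 0.471
```

Run:
```python
from h import *
o,M,y=state()
c=cam("wrist"); cv2.imwrite("pics/w11.png",c["img"][:,:,::-1]);crop(c,190,80,250,180,3.2,"pics/w11c.png")
```

```text
t 13.65 tcp [0.4981 0.0606 0.1428] yaw 0.0828 ph mm [-89.4157  -0.4167 112.7821] F [ 0.5585  0.9086 -1.0163] gap 0.471 j [0.048  0.2561 1.7304 0.     1.1546 1.5359]
```

View pics/w11.png

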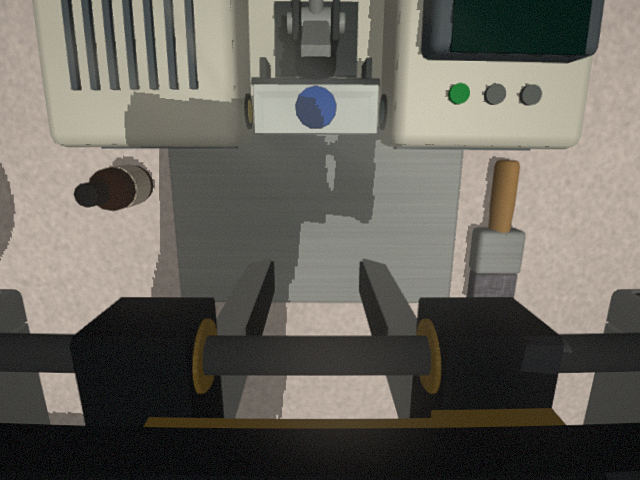

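View pics/w11c.png

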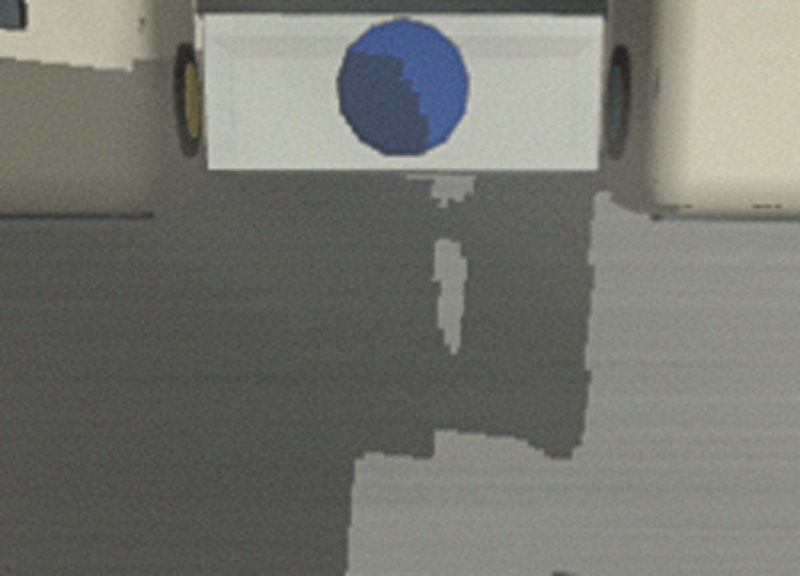

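Cell is centred between the ports (edges 203–605 in the crop against port rims 175/633) and square on the fence. Next is the lever: close the hand, go over and behind the knob.

Request:
{"op": "carry_out", "data": {
  "moves": [
    [[0,0,-45,0],[10,0,-80,0],[50,0,-85,0],[95,0,-85,0],[140,0,-85,0],[185,0,-85,0],[215,0,-85,0],[219,0,-60,0],[219,0,-20,0],[219,0,3,0],[219,0,6,0],[219,0,6,0]]
  ],
  "hand": -1
}}

```text
time_s: 15.2
position: [0.7167, 0.0787, 0.137]
ee_rot: [0.999, 0.041, -0.0, -0.0]
ft_force: [-0.2, -0.3, 0.5]
finger_gap: 0.002
```

Run:
```python
from h import *
state()
c=cam("scene"); crop(c,320,180,110,100,6,"pics/s12.png")
```

```text
t 15.2 tcp [0.7167 0.0787 0.137 ] yaw 0.0828 ph mm [129.9504  -0.2459 106.9759] F [-0.2217 -0.3019  0.5365] gap 0.002 j [0.0586 0.7476 1.0131 0.     1.381  1.5465]
```

View pics/s12.png

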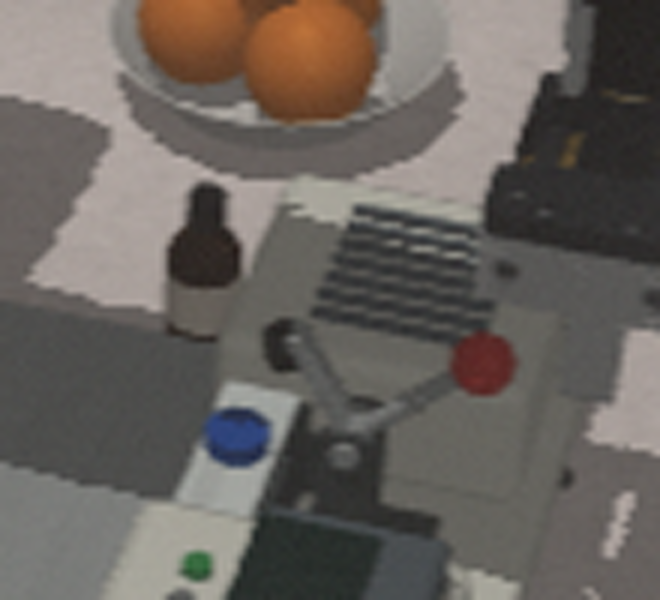

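Request:
{"op": "carry_out", "data": {
  "moves": [
    [[-10,0,0,0],[-16,0,0,0],[-21,0,0,0],[-26,0,0,0],[-31,0,0,0],[-36,0,0,0],[-41,0,0,0],[-46,0,0,0],[-50,0,0,0],[-54,0,0,0],[-58,0,0,0],[-62,0,0,0]]
  ]
}}

```text
time_s: 16.75
position: [0.6544, 0.0735, 0.1367]
ee_rot: [0.999, 0.041, -0.0, -0.0]
ft_force: [-0.5, 0.2, 0.4]
finger_gap: 0.003
```

Run:
```python
from h import *
state()
c=cam("scene"); crop(c,320,180,110,100,6,"pics/s13.png")
```

```text
t 16.75 tcp [0.6544 0.0735 0.1367] yaw 0.0828 ph mm [ 67.442   -0.3033 106.7024] F [-0.4516  0.1515  0.4226] gap 0.003 j [0.0563 0.5996 1.2539 0.     1.2888 1.5443]
```

View pics/s13.png

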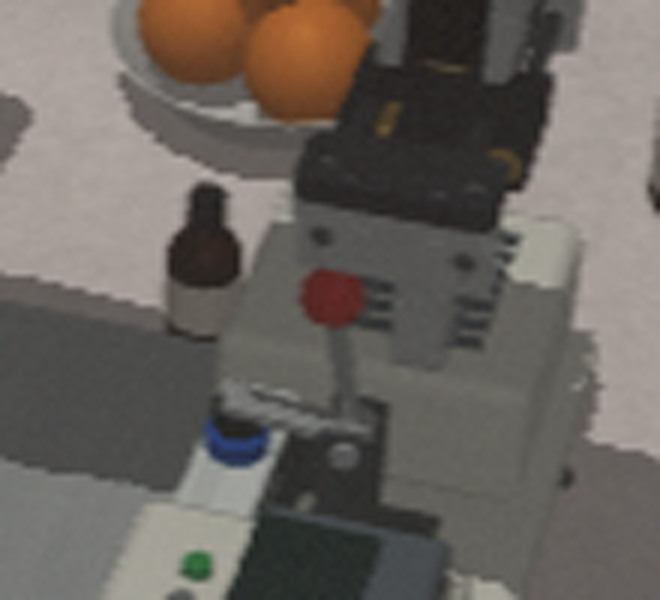

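The arm snapped forward and the pad is on the stopper (crop 238,430). Retreating up, then checking.

Request:
{"op": "carry_out", "data": {
  "moves": [
    [[10,0,-10,0],[12,0,-55,0],[5,0,-110,0],[-40,0,-150,0],[-90,0,-150,0],[-135,0,-150,0],[-160,0,-150,0],[-160,0,-150,0]]
  ]
}}

```text
time_s: 17.8
position: [0.4947, 0.0603, 0.2878]
ee_rot: [0.999, 0.041, 0.001, -0.0]
ft_force: [0.5, -0.2, 0.8]
finger_gap: 0.006
```

Run:
```python
from h import *
state()
c=cam("wrist"); crop(c,190,40,250,200,3,"pics/w14.png")
D=[(.015,.04,.045),(-.015,.04,.045),(-.015,-.04,.045),(.015,-.04,.045)]
print((proj(c,[ph2w(p) for p in D])-[190,40])*3)
c=cam("scene"); crop(c,320,180,110,100,6,"pics/s14.png"); cv2.imwrite("pics/s14f.png",c["img"][:,:,::-1])
```

```text
t 17.8 tcp [0.4947 0.0603 0.2878] yaw 0.0828 ph mm [-92.8612  -0.3764 257.7792] F [ 0.5366 -0.246   0.757 ] gap 0.006 j [0.0478 0.1301 1.5362 0.0001 1.4738 1.5357]
[[260.0519 187.4634]
 [261.9586 277.5906]
 [491.6373 277.7736]
 [493.6057 187.6788]]
```

View pics/w14.png

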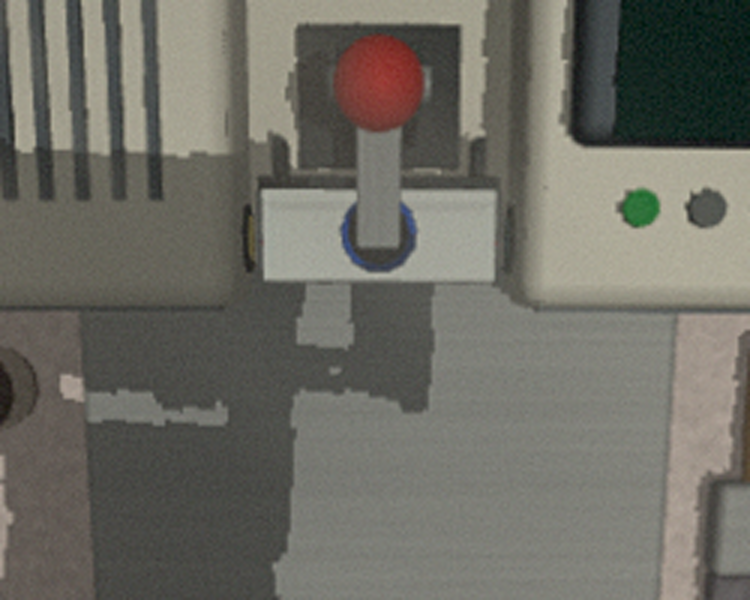

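View pics/s14.png

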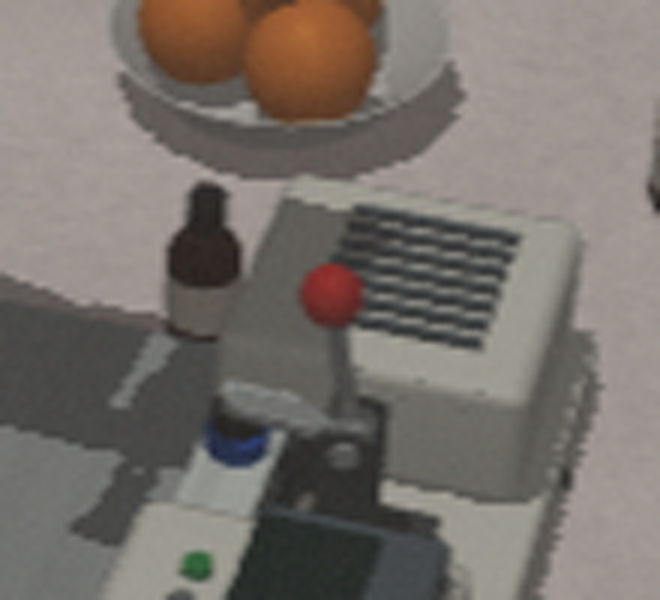

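View pics/s14f.png

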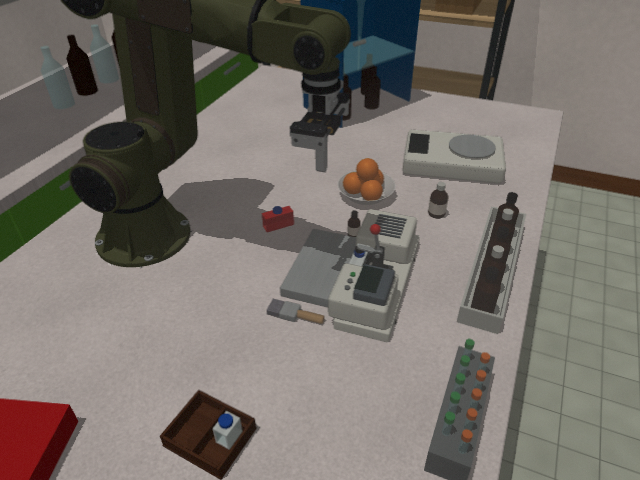

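The pad sits centred on the stopper (crop 379,232). The cell's rear edge is against the fence along its whole length and everything else is unmoved. Handing in.

```bash
python3 -c "
from cell import workorder
print(workorder.job_done())"
```

```text
the job is handed in; nothing more can be done
None
```

The job is done and was handed in at about 18 s of the 72 s allowed; `job_done()` gave no verdict.

**What I did**
1. Pushed the red knob back past dead centre with closed fingers, so the hold-down arm swung to its rear stop.
2. Slid the cell along the deck by pushing its rear ground side with two spread fingers. It turned square on the way and was never gripped or lifted.
3. Raised the fingers for the last 25 mm so the gripper body cleared the raised arm. I pressed until contact with the fence read about 7 N, then pressed slightly more.
4. Pushed the knob forward from behind, so the pad came down on the stopper, and moved clear.

**Last checks**
- **Seating:** the cell's rear edge lies along the fence for its whole length. It is midway between the ports to within about 1 mm.
- **Hold-down arm:** the pad sits centred on the stopper.
- **Rest of the bench:** the bottles, brush, dish, case and red look-alike look unmoved in the scene picture.

**Disagreements and limits**
- The cameras disagreed by 2–4 mm on the photometer's absolute position, so I steered by the red light-path line and the ports in the wrist view.
- Fence contact came about 1 mm earlier than predicted, within the calibration error.
- I judged the hold-down angle only from pictures.

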